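Make room in the desk rack and file the slim binder

TASK

The gap between the two grey card-index boxes in the desk rack is a little too narrow. Nudge the two boxes apart first, then take the tall slim black binder that stands on the desk and slide it down upright into the gap, in line with the boxes and standing on the rack's base; set it down, do not drop it. Leave the thick black binder where it stands, and leave the boxes standing upright on the rack on either side of the slim one.

Things in the scene. Friction and masses are not known exactly. Their poses are not given: they have to be found in the camera images.
- binder: the slim tall black ring binder (white pages seen from above), rigid, 0.35 kg: 120 mm deep (its x), 50 wide (y), 155 tall (z), upright on the desk (z = 0). Origin at the centre of its underside; its spine, with blank label and finger ring, faces its -x. Grip it across the 50 mm near the top; standing in the rack, its top is 60 mm above the boxes' tops
- box_left: loose grey steel card-index box, 145 mm deep (its x), 60 wide (y), 95 tall, 0.4 kg; origin at the centre of its underside. Left (+y) of the gap, standing on the rack's fixed base plate, 8 mm above the desk; the row is all turned alike. Beyond it a loose grey file (38 wide, 95 tall) slides along, then 30 mm of free base to an 80 mm high end plate. Push it low: it slides; near its top it may tip
- box_right: the same box on the right (-y) side of the gap, likewise with a file and 30 mm of free base beyond it. The gap between the facing sides of the two boxes is 36 to 42 mm at the start
- thick_binder: the other black binder on the desk, the same depth and height (120 x 155 mm) but 78 mm wide; origin at the centre of its underside. Not to be moved

How it is judged:
By the outcome, as a careful person would: the job done as asked, in the order asked, and still so for the second after the job is handed in, with the robot touching nothing.
It also fails if it takes over 64 s, if anything falls off the work surface, if the arm or the gripper's body presses on something with over 40 N, if the wrist force passes 120 N, or if a joint passes its speed limit or range.

ROBOT

A 6-joint arm with a two-finger parallel gripper is mounted at the origin on the work surface. World frame = base frame: x ahead of the robot, y to its left, z up, the work surface at z = 0. Lengths are in m, angles in rad, forces in N, time in s.
With the tool pointing down it reaches from about 0.375 to 0.825 m from the base axis. Payload 5.5 kg.
Tool frame: the origin (TCP) lies at the very end of the fingers, on their centre line; the grasp point (between the pads) lies arm.grasp_offset behind it (arm.grasp_offset is the distance from the TCP to the grasp point, in m); y points along the fingers, z is the direction in which the jaws open and shut, and the axes are right-handed (so a half turn about y gives the same grasp; the last joint's range is limited). The gripper opens to 85 mm and grips with 20 to 120 N. Pads are 22 mm wide; open, the fingers measure 114 mm over their backs; the gripper's body (76 mm by 85 mm) begins 54 mm behind the grasp point. The pads swing forward as they close: fully open they stand 13 mm farther back than shut.
Start: joints at [-1.25, 0.314, -0.047, 1.21, 0, 1.571], TCP at [0.189, -0.569, 0.231] pointing down, gripper open.
Joint ranges: [-2.67, 2.67], [-0.69, 1.73], [-1.03, 1.25], [-2.08, 2.16], [-1.42, 1.45], [-3.14, 3.14]. Speed limits (rad/s): [2.39, 2.39, 3.01, 3.14, 3.14, 3.14].

INTERFACE

Orientations are given as a rotation vector (axis times angle).
In Python, from plant import arm gives the robot as it stands. Calls block until the motion is done:
- arm.move_to(position, orientation): joint-space move of the TCP to a pose.
- arm.move_linear(position, attitude=None, v=0.15): straight line of the TCP; attitude=None keeps the orientation; v is the mean speed in m/s.
- arm.goto_joints(angles): joint-space move.
- arm.release() and arm.clamp(effort=None): open the fingers fully, or close them until they stop; effort is the grip in N (None keeps the last).
- arm.wait(seconds).
- arm.inverse_kinematics(position, orientation): joint angles nearest the present ones, or None.
- arm.grab_frame(name): name is "scene" or "top" or "wrist"; returns the picture (384x512x3 uint8, blue, green, red); there is no depth.
- arm.calibration(name): a dict with "K" (3x3 intrinsics, pixels), "world_to_cam" (4x4, takes a point from world to camera coordinates). Camera axes: x right, y up, looking along -z (the intrinsics and any distortion apply to the point x, -y, -z); pixel columns grow to the right and rows downward; lengths in m; the calibration is good to about 2 mm. A picture is of the moment at which its call begins: read the wrist's pose just before it. calibration takes no time and is no camera call; for the wrist camera it gives the pose at the moment of the call.
A pose or a line that the arm cannot do raises arm.MotionError and nothing moves.
- arm.hand_in(): hands the job in, once; it reports no verdict.
Readings, each from a call of its own:
- arm.current_clock(): time.
- arm.current_joints(): joint angles.
- arm.current_qvel(): joint speeds.
- arm.current_effort(): joint torques, N m.
- arm.current_position(): TCP position.
- arm.current_ee_rot(): TCP orientation.
- arm.current_force(): force on the tool from outside, world axes, zero at the start.
- arm.current_torque(): the same for the moment, N m.
- arm.current_gripper_width(): opening from 0.0 (shut) to 1.0 (fully open).
Only numpy, scipy, OpenCV 4.12 (cv2) and the standard library are available. Lean on these libraries where they do the work, as an engineer would, in place of code of your own. Each camera call takes 0.05 s, during which the arm holds its last target. There are 200 camera calls.

## Working session

There is one attempt and no reset: what is moved stays moved. The work goes in short steps, each a Python script; the robot and the scene stay as the last script left them, time stands still between calls to the robot, and variables do not carry over. Pictures are saved under pics/ and viewed, about 8 in all and at most 12, crops included, and the job is handed in when it is done.

```bash
ls; mkdir -p pics; python3 - <<'E'
from plant import arm
import cv2,numpy as np
for n in("scene","top"):
    c=arm.calibration(n);print(n,c["K"].tolist() if hasattr(c["K"],'tolist') else c["K"],np.round(c["world_to_cam"],4).tolist(),[k for k in c])
    cv2.imwrite(f"pics/{n}0.png",arm.grab_frame(n))
print(arm.grasp_offset,arm.current_ee_rot(),arm.current_clock(),arm.current_force())
E
```

```text
pics
scene [[484.0487377042743, 0.0, 255.358710920603], [0.0, 484.0487377042743, 191.7369525762823], [0.0, 0.0, 1.0]] [[0.974, -0.2265, 0.0097, -0.5219], [0.209, 0.9137, 0.3486, -0.2237], [-0.0878, -0.3375, 0.9372, -1.0471], [0.0, 0.0, 0.0, 1.0]] ['K', 'world_to_cam']
top [[390.61288881370984, 0.0, 250.64355238833778], [0.0, 390.61288881370984, 193.83751328913047], [0.0, 0.0, 1.0]] [[0.0023, -0.9999, -0.015, 0.0957], [0.9972, 0.0012, 0.0744, -0.5464], [-0.0744, -0.0151, 0.9971, -0.8023], [0.0, 0.0, 0.0, 1.0]] ['K', 'world_to_cam']
0.0187 [-0.33154651  2.04975908 -2.04652037] 0.1 [-0.23722209 -0.40710672  0.825215  ]
```

View pics/top0.png

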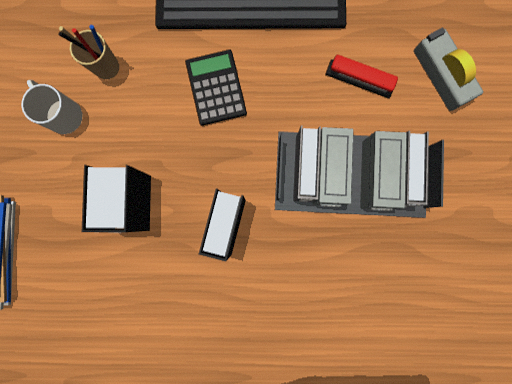

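View pics/scene0.png

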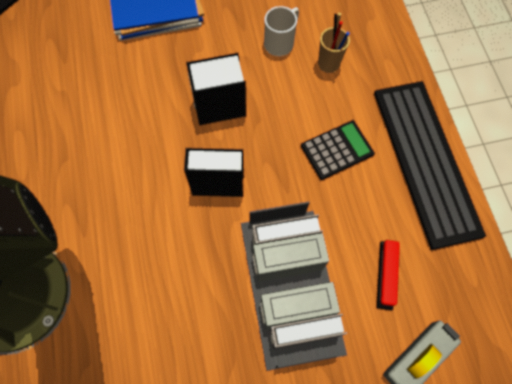

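Top view: the slim binder is at about (222,225), the thick one at (105,198), and the boxes at (336,166) and (389,170) with files outside them. The gap is at columns 353–373. The scene view agrees.

```bash
cat > h.py <<'E'
from plant import arm
import cv2,numpy as np
from scipy.spatial.transform import Rotation as R
def cast(uv,c,z):
    M=np.array(c["world_to_cam"]);K=np.array(c["K"]);uv=np.atleast_2d(uv).astype(float)
    d=np.c_[uv,np.ones(len(uv))]@np.linalg.inv(K).T*[1,-1,-1]
    d=d@M[:3,:3];o=-M[:3,:3].T@M[:3,3]
    return (o+d*((z-o[2])/d[:,2])[:,None])[:,:2]
def proj(P,c):
    M=np.array(c["world_to_cam"]);K=np.array(c["K"]);p=(np.atleast_2d(P)@M[:3,:3].T+M[:3,3])*[1,-1,-1]
    p=p@K.T;return p[:,:2]/p[:,2:]
def rects(img,c,z,lo,hi,amin=300):
    m=cv2.inRange(img,np.array(lo),np.array(hi));m=cv2.morphologyEx(m,cv2.MORPH_OPEN,np.ones((3,3)))
    out=[]
    for k in cv2.findContours(m,cv2.RETR_EXTERNAL,cv2.CHAIN_APPROX_NONE)[0]:
        if cv2.contourArea(k)<amin: continue
        w=cast(k[:,0],c,z);(x,y),(a,b),t=cv2.minAreaRect((w*1000).astype(np.float32))
        if a<b:a,b,t=b,a,t+90
        t=(t+90)%180-90
        out.append((k[:,0].mean(0).round(),round(x,1),round(y,1),round(a,1),round(b,1),round(t,1)))
    return out
E
python3 - <<'E'
from h import *
for n in("top","scene"):
    im=cv2.imread(f"pics/{n}0.png");c=arm.calibration(n)
    if n=="top":
        print([im[p].tolist() for p in((166,336),(150,310),(225,222),(132,336),(165,360),(170,281),(222,210))])
    print(n,"white155");[print(*r) for r in rects(im,c,.155,(215,)*3,(255,)*3)]
    print(n,"white103");[print(*r) for r in rects(im,c,.103,(215,)*3,(255,)*3)]
    print(n,"box103");[print(*r) for r in rects(im,c,.103,(150,165,155),(210,214,210))]
im=cv2.imread("pics/top0.png")[110:275,190:460];cv2.imwrite("pics/c1.png",cv2.resize(im,None,fx=2.9,fy=2.9,interpolation=cv2.INTER_CUBIC))
E
```

```text
[[174, 182, 175], [226, 221, 216], [225, 221, 216], [167, 177, 173], [95, 93, 92], [83, 85, 80], [212, 206, 200]]
top white155
top white103
top box103
[390. 169.] 587.9 -168.3 107.5 34.5 -2.9
[390. 169.] 588.2 -168.2 141.3 57.1 -2.7
[336. 165.] 596.1 -67.0 141.8 57.4 -2.8
scene white155
[309. 330.] 583.4 -221.8 115.0 21.2 -2.8
[288. 229.] 593.1 -28.8 115.5 22.0 -2.9
[215. 160.] 482.3 147.9 101.2 33.7 -12.9
[216.  73.] 527.7 353.4 100.8 59.1 -0.7
scene white103
[309. 330.] 590.3 -219.2 121.6 22.4 -2.8
[288. 229.] 600.5 -15.2 122.1 23.3 -2.9
[215. 160.] 483.4 171.6 107.0 35.6 -12.9
[216.  73.] 531.4 388.8 106.6 62.4 -0.7
scene box103
[300. 303.] 585.7 -166.1 108.4 35.2 -2.4
[300. 303.] 585.9 -166.5 140.7 56.2 -2.8
[291. 253.] 593.2 -64.8 108.4 35.0 -2.6
[505.  76.] 1187.3 228.0 93.1 37.4 81.0
[497.  38.] 1208.0 340.7 102.5 79.4 66.4
[485.  11.] 1219.1 419.9 93.2 80.3 -1.4
[448.  14.] 1119.3 427.4 93.7 91.9 89.8
```

View pics/c1.png

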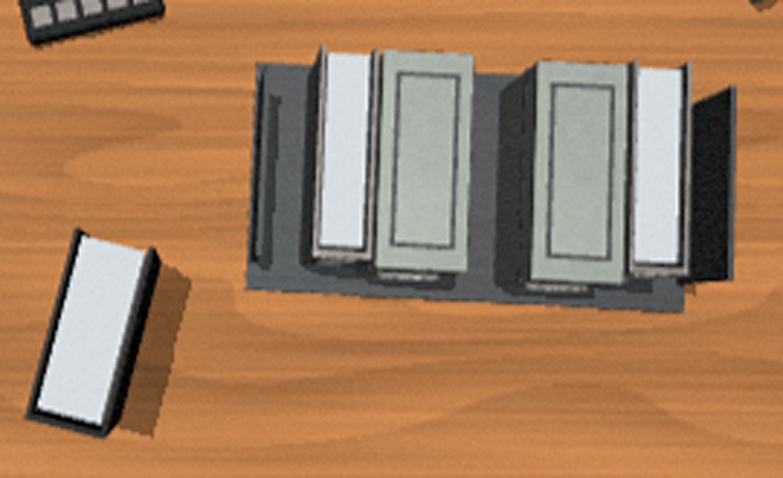

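Both views put the gap centre near (0.591, -0.117), with row yaw about -2.8° and the gap about 41 mm. I'll push with shut fingers, 22 mm across the gap, keeping the tip low and the gripper body clear of the box tops. First I'll go above the gap for a wrist view.

```bash
cat >> h.py <<'E'
def att(t,q=0):  # tool down; jaw axis along local y of yaw t (deg)+q
    t=np.radians(t+q);c,s=np.cos(t),np.sin(t)
    return R.from_matrix(np.array([[c,s,0],[0,0,-1],[-s,c,0]]).T).as_rotvec()
E
python3 - <<'E'
from h import *
for q in(90,-90,0,180):
    r=arm.inverse_kinematics([.591,-.117,.28],att(-2.8,q));print(q,None if r is None else np.round(r,2))
c=arm.calibration("top");im=cv2.imread("pics/top0.png")
for z in(.155,.103):[print(z,*r) for r in rects(im,c,z,(194,)*3,(255,)*3)]
[print("box",*r) for r in rects(im,c,.103,(120,130,125),(200,200,196))]
arm.clamp(30)
best=min((q for q in(90,-90) if arm.inverse_kinematics([.591,-.117,.28],att(-2.8,q)) is not None),key=lambda q:abs(arm.inverse_kinematics([.591,-.117,.28],att(-2.8,q))[5]))
arm.move_to([.591,-.117,.27],att(-2.8,best))
cw=arm.calibration("wrist");im=arm.grab_frame("wrist");cv2.imwrite("pics/w1.png",im)
np.save("w1.npy",np.array([cw["K"],np.array(cw["world_to_cam"])],dtype=object),allow_pickle=True)
print(best,arm.current_position(),arm.current_clock(),arm.current_force())
for z in(.103,):[print("w",*r) for r in rects(im,cw,z,(140,150,140),(212,212,206))]
E
```

```text
90 [-0.2   0.31  0.05  1.32  0.   -1.72]
-90 [-0.2   0.31  0.05  1.32  0.    1.42]
0 [-0.2   0.31  0.05  1.32  0.   -0.15]
180 [-0.2   0.31  0.05  1.32  0.    3.  ]
0.155 [221. 223.] 485.2 146.5 105.9 38.7 -14.3
0.155 [105. 197.] 529.8 352.4 104.8 66.2 -0.1
0.155 [416. 167.] 585.2 -196.7 116.3 24.5 -1.7
0.155 [309. 161.] 594.5 -7.8 116.6 24.5 -2.9
0.103 [221. 223.] 485.2 151.2 113.9 41.7 -14.3
0.103 [105. 197.] 533.2 372.7 112.7 71.3 -0.1
0.103 [416. 167.] 592.8 -218.0 125.1 26.3 -1.7
0.103 [309. 161.] 602.8 -14.8 125.4 26.4 -2.9
box [389. 169.] 588.6 -167.7 143.5 58.4 -2.9
box [336. 165.] 596.1 -66.8 143.5 58.7 -2.9
box [451.  68.] 788.2 -293.1 144.7 52.0 28.6
-90 [ 0.59075815 -0.11800147  0.26993766] 3.0917 [ 0.59499147 -0.37189949  0.34996058]
w [424. 278.] 796.8 -266.7 86.1 46.1 28.7
w [286. 220.] 621.6 -167.4 40.2 33.8 -2.9
w [298. 214.] 633.7 -167.1 56.2 49.0 87.1
w [255. 127.] 594.4 -63.7 142.8 56.8 -2.9
```

View pics/w1.png

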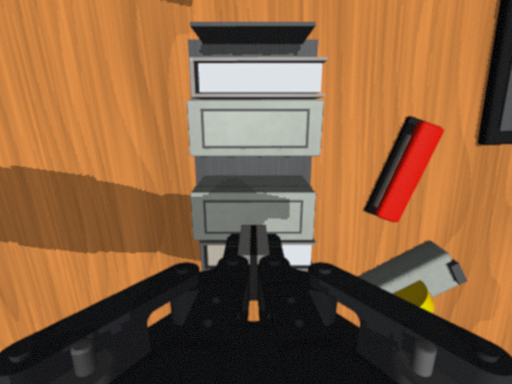

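Wrist view: the left box top spans about (190–322, 97–156), and the right box's gap edge is at row ~192. The gap lies between them, close to where predicted. Now I'll descend and push each side low.

```bash
cat > push.py <<'E'
from h import *
t=np.radians(-2.9);u=np.array([-np.sin(t),np.cos(t),0]);g=np.array([.591,-.1165,0])
A=att(-2.9,-90)
def at(d,z,v=.1):
    arm.move_linear(g+u*d+[0,0,z],A,v=v);f=np.array(arm.current_force());p=np.array(arm.current_position())
    print(d,z,"pos",round(1000*(p-g)@u,1),round(p[2],4),"F",np.round(f,1),round(arm.current_clock(),1),flush=True);return f
E
python3 - <<'E'
from push import *
at(0,.13)
f=at(0,.046,.06)
if abs(f[2])<8:
    for d in(.008,.012,.0175): at(d,.046,.04)
    for d in(-.008,-.012,-.0175): at(d,.046,.04)
    at(0,.046);at(0,.27,.2)
    im=arm.grab_frame("top");cv2.imwrite("pics/t2.png",im)
    [print("box",*r) for r in rects(im,arm.calibration("top"),.103,(120,130,125),(200,200,196))]
    im=arm.grab_frame("wrist");cv2.imwrite("pics/w2.png",im)
E
```

```text
0 0.13 pos -0.1 0.1307 F [-0.3  0.7 -0.1] 4.6
0 0.046 pos -0.1 0.0465 F [ 0. -0. -0.] 6.2
0.008 0.046 pos 8.2 0.0461 F [ 0.6 -0.9  0.7] 6.5
0.012 0.046 pos 12.1 0.046 F [ 0.5 -1.5 -0.1] 6.8
0.0175 0.046 pos 17.8 0.046 F [-0.3 -1.5  0.5] 7.1
-0.008 0.046 pos -7.8 0.0459 F [-0.3  0.9 -0.3] 7.9
-0.012 0.046 pos -12.0 0.046 F [ 0.4  1.1 -0.7] 8.1
-0.0175 0.046 pos -17.8 0.046 F [ 1.2  2.  -1. ] 8.4
0 0.046 pos 0.4 0.046 F [-0.6 -0.7 -0.5] 8.7
0 0.27 pos 0.0 0.2688 F [-0.4  0.1 -0.7] 10.0
box [334. 154.] 612.9 -62.3 76.9 36.1 -0.9
box [338. 164.] 596.6 -61.9 143.7 59.2 -0.9
box [440.  53.] 813.5 -278.8 88.3 52.6 28.3
```

```bash
python3 - <<'E'
from h import *
arm.release()
arm.move_to([.485,.147,.27],att(-14,0))
im=arm.grab_frame("top");cv2.imwrite("pics/t3.png",im)
[print("box",*r) for r in rects(im,arm.calibration("top"),.103,(120,130,125),(200,200,196))]
cw=arm.calibration("wrist");im2=arm.grab_frame("wrist");print(arm.current_position(),arm.current_clock())
[print("w155",*r) for r in rects(im2,cw,.155,(190,)*3,(255,)*3)]
[print("w103box",*r) for r in rects(im2,cw,.103,(120,130,125),(200,200,196))]
a=cv2.resize(im[110:230,265:455],None,fx=4,fy=4,interpolation=cv2.INTER_CUBIC)
cv2.imwrite("pics/c3.png",a);cv2.imwrite("pics/w3.png",im2)
E
```

```text
[0.48563037 0.14616951 0.26996366] 12.0833
w155 [168. 307.] 593.3 23.4 56.7 17.2 -2.4
w155 [255. 214.] 509.6 143.0 48.5 38.5 -14.1
w155 [256. 143.] 447.5 159.0 38.2 33.5 75.9
w155 [476. 173.] 526.9 353.4 106.3 65.0 -0.2
w103box [ 14. 283.] 546.2 -177.7 55.9 34.8 -68.7
w103box [102. 264.] 551.0 -56.6 37.0 23.7 88.1
w103box [ 24. 268.] 534.7 -162.8 50.5 40.1 86.7
w103box [100. 256.] 544.6 -53.4 63.3 44.5 87.4
```

View pics/c3.png

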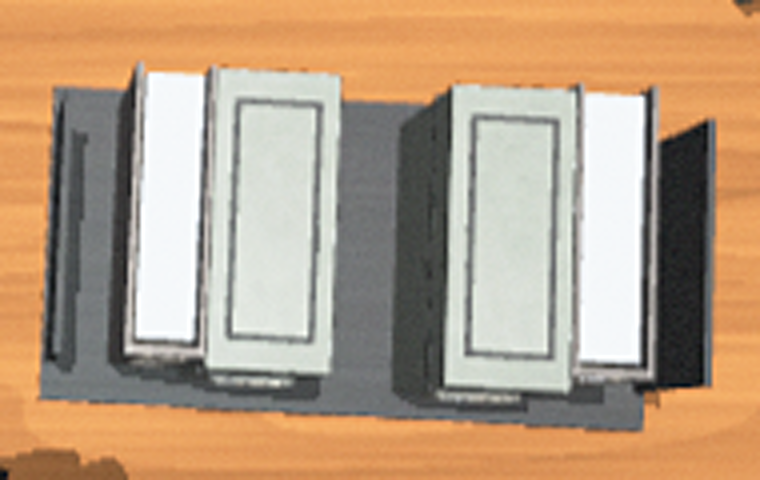

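View pics/w3.png

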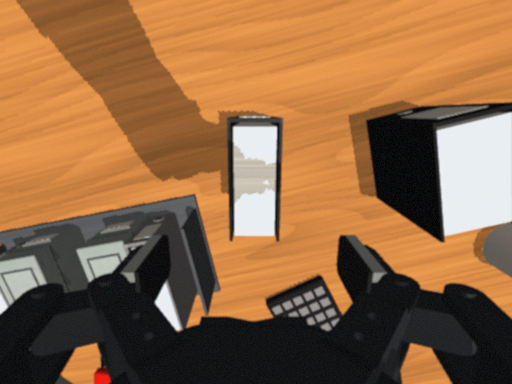

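Crop: the boxes were spread and both still stand. The left box is turned about 2°, with gap edges at columns ~337 and ~447 of the 4x crop. The wrist view shows the slim binder's spine (-x) at the top, with outer edges at columns 228–283 and rows 117–240. I'll remeasure the boxes in this brighter picture.

```bash
python3 - <<'E'
from h import *
im=cv2.imread("pics/t3.png");c=arm.calibration("top")
print([im[y,x].tolist() for x,y in((334,165),(306,160),(391,165),(418,165),(358,165))])
for hi in(232,225,218):[print(hi,"box",*r) for r in rects(im,c,.103,(150,160,150),(hi,)*3)]
# row edges: gap side of the tops along several rows
g=im[...,1].astype(int)
for y in(135,145,155,165,175,185,195):
    row=g[y,340:385];l=340+np.argmin(np.diff(row)[:15]);r=340+25+np.argmax(np.diff(row)[25:])
    p=cast([(l+.5,y),(r+.5,y)],c,.103)*1000;print(y,l,r,p.round(1).tolist(),round(np.linalg.norm(p[0]-p[1]),1))
cw=arm.calibration("wrist")
print((1000*cast([(229,117),(282,117),(229,180),(282,180),(231,240),(280,240)],cw,.155)).round(1).tolist())
E
```

```text
[[218, 225, 220], [250, 248, 246], [206, 216, 209], [249, 246, 244], [114, 114, 113]]
232 box [333. 164.] 596.8 -61.4 109.5 36.3 -2.7
232 box [392. 169.] 588.3 -173.0 143.5 58.4 -2.9
232 box [333. 165.] 596.4 -59.9 143.4 61.1 -3.0
232 box [451.  68.] 788.1 -292.9 144.8 52.3 28.6
225 box [393. 168.] 590.0 -173.6 107.1 35.8 -1.5
225 box [334. 152.] 619.1 -62.0 65.2 35.4 -4.7
225 box [397. 169.] 588.3 -173.0 143.4 58.3 -2.9
225 box [451.  68.] 788.1 -292.9 144.8 52.3 28.6
218 box [451.  68.] 788.1 -292.9 144.8 52.3 28.6
135 349 377 [[653.1, -93.4], [653.1, -146.7]] 53.3
145 343 377 [[633.8, -81.7], [633.7, -146.2]] 64.6
155 348 376 [[614.5, -90.8], [614.5, -143.9]] 53.1
165 342 376 [[595.3, -79.2], [595.3, -143.5]] 64.3
175 342 376 [[576.2, -78.9], [576.2, -143.1]] 64.2
185 347 382 [[557.1, -88.0], [557.2, -154.0]] 66.0
195 347 382 [[538.1, -87.7], [538.2, -153.5]] 65.8
[[417.2, 142.8], [428.7, 188.4], [472.6, 127.4], [484.8, 175.9], [532.6, 112.9], [544.7, 160.6]]
```

The box yaw is still about -2.9°, so the earlier 2° turn was a mask artefact. The gap is only about 52 mm, so I'll push about 3 mm more per side and remeasure.

```bash
python3 - <<'E'
from push import *
arm.clamp(30)
arm.move_to(g+[0,0,.2],A)
at(0,.12)
f=at(0,.046,.06)
for d in(.0175,.0207,-.0175,-.0207): at(d,.046,.05)
at(0,.046);at(0,.2,.2)
arm.release()
arm.move_to([.481,.150,.22],att(-14.1,0))
im=arm.grab_frame("top");cv2.imwrite("pics/t4.png",im);c=arm.calibration("top")
[print("box",*r) for r in rects(im,c,.103,(150,160,150),(232,)*3)]
gr=im[...,1].astype(int)
for y in(135,140,150,160,170,180,190,195): print(y,gr[y,336:352].tolist(),gr[y,372:388].tolist())
print(arm.current_clock())
E
```

```text
0 0.12 pos 0.0 0.1207 F [0.5 0.4 0.2] 14.9
0 0.046 pos -0.1 0.0464 F [-0.6  0.4 -0.1] 16.3
0.0175 0.046 pos 17.8 0.0461 F [ 0.  -1.9 -0. ] 16.8
0.0207 0.046 pos 20.6 0.046 F [ 0.4 -1.8  0.6] 17.1
-0.0175 0.046 pos -17.4 0.0459 F [ 0.8  0.8 -0.2] 18.0
-0.0207 0.046 pos -20.5 0.046 F [0.4 3.  0.4] 18.2
0 0.046 pos 0.5 0.046 F [0.3 0.3 0.6] 18.6
0 0.2 pos -0.1 0.1988 F [ 1.1 -0.7 -0.4] 19.5
box [394. 169.] 588.2 -175.6 143.4 58.1 -2.9
box [331. 165.] 596.5 -57.2 143.4 60.8 -3.0
box [451.  68.] 788.0 -293.3 143.9 51.8 28.8
135 [135, 131, 132, 147, 146, 148, 145, 148, 187, 208, 206, 209, 160, 117, 121, 121] [147, 134, 102, 69, 64, 61, 59, 152, 209, 209, 207, 207, 205, 206, 206, 207]
140 [208, 212, 207, 211, 210, 213, 166, 103, 206, 214, 212, 221, 128, 102, 104, 104] [68, 67, 57, 79, 73, 67, 51, 171, 213, 211, 212, 215, 117, 133, 179, 181]
150 [213, 209, 213, 214, 217, 220, 127, 122, 203, 208, 210, 203, 104, 100, 112, 107] [68, 72, 65, 64, 70, 64, 46, 189, 213, 214, 215, 191, 109, 170, 204, 209]
160 [214, 210, 213, 211, 214, 192, 108, 174, 210, 215, 218, 165, 115, 111, 110, 109] [67, 70, 65, 69, 68, 64, 86, 196, 215, 214, 218, 166, 109, 199, 204, 206]
170 [218, 216, 217, 216, 220, 145, 98, 204, 212, 213, 222, 115, 106, 107, 109, 108] [70, 66, 61, 69, 61, 59, 144, 210, 208, 210, 214, 146, 125, 211, 210, 206]
180 [219, 220, 216, 221, 225, 119, 153, 207, 209, 212, 200, 118, 103, 106, 109, 111] [68, 61, 68, 73, 68, 49, 174, 216, 214, 214, 187, 115, 154, 210, 215, 211]
190 [221, 221, 220, 224, 188, 110, 176, 209, 212, 219, 160, 111, 108, 104, 108, 107] [69, 41, 64, 66, 61, 55, 191, 215, 213, 218, 165, 105, 182, 209, 215, 216]
195 [161, 128, 139, 142, 143, 105, 204, 212, 211, 220, 119, 104, 112, 108, 112, 111] [68, 63, 68, 66, 65, 57, 194, 208, 207, 212, 167, 105, 181, 215, 220, 216]
21.45
```

The gap is now about 58 mm, centred where the pushes were (symmetric about my g point). The boxes are still upright and in line. Next is the grasp.

```bash
python3 - <<'E'
from push import *
B=att(-14.1,0)
arm.move_linear([.481,.150,.116],B,v=.1);print(arm.current_force(),arm.current_position())
arm.clamp(60);print("w",arm.current_gripper_width(),arm.current_force())
arm.move_linear([.481,.150,.275],B,v=.12);print(arm.current_gripper_width(),arm.current_force())
arm.move_to(g+[0,0,.275],att(-2.9,0));arm.wait(.3)
print(arm.current_position(),arm.current_gripper_width(),arm.current_force(),arm.current_torque(),arm.current_clock())
cv2.imwrite("pics/s5.png",arm.grab_frame("scene"));im=arm.grab_frame("wrist");cv2.imwrite("pics/w5.png",im)
a=cv2.imread("pics/s5.png")[150:384,150:420]
cv2.imwrite("pics/c5.png",np.hstack([cv2.resize(a,(443,384)),im[:,100:440]]))
E
```

```text
[-0.06309318 -0.30082408  0.05569192] [0.48154874 0.15016794 0.11660849]
w 0.5768662882010497 [-0.94423058 -0.97383954  6.11761875]
0.5774350860746575 [-0.47903519 -0.32042894 -3.56474303]
[ 0.59102873 -0.11544345  0.27524069] 0.5759703123582602 [ 0.32672947 -0.05942585 -4.30688688] [-0.02419578 -0.00577095  0.0129391 ] 25.95
```

View pics/c5.png

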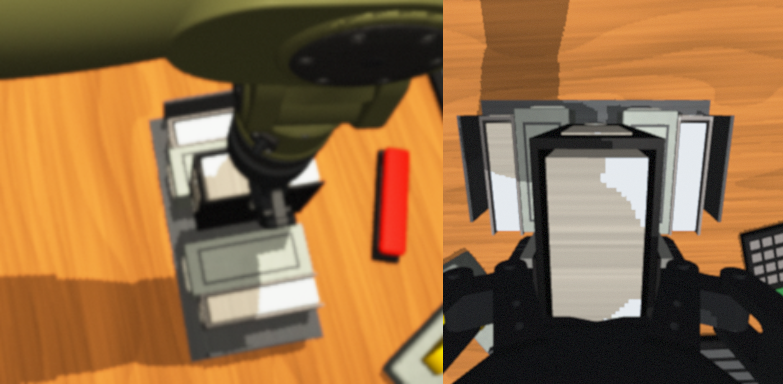

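The binder is held straight and centred over the gap, spine toward -x, with a box showing on each side. I'll lower it slowly, watching the force.

```bash
python3 - <<'E'
from push import *
A=att(-2.9,0); import push; push.A=A
arm.wait(.3);f0=np.array(arm.current_force())
ok=True
for z,v in((.235,.08),(.215,.05),(.19,.05),(.16,.05),(.14,.05),(.130,.04)):
    f=at(0,z,v)-f0
    if np.linalg.norm(f)>6: ok=False;print("STOP",f);break
if ok:
    z=.130
    while z>.1225:
        z-=.001;f=at(0,z,.02)-f0
        if f[2]>2.5: print("seated");break
E
```

```text
0 0.235 pos -0.0 0.2351 F [ 0.1  0.2 -2.7] 27.0
0 0.215 pos -0.0 0.2147 F [-0.1  0.4 -3. ] 27.6
0 0.19 pos 0.0 0.1899 F [ 0.6 -0.5 -3.7] 28.2
0 0.16 pos -0.0 0.1601 F [-0.1  0.2 -3.7] 28.9
0 0.14 pos 0.1 0.1396 F [-0.5  0.1 -3.9] 29.5
0 0.13 pos 0.0 0.1296 F [-0.4 -0.3 -4. ] 29.9
0 0.129 pos -0.0 0.1291 F [-0.2 -0.1 -4. ] 30.1
0 0.128 pos 0.0 0.128 F [ 0.3  0.2 -3.6] 30.4
0 0.127 pos -0.0 0.1269 F [-0.8 -0.8 -4. ] 30.6
0 0.126 pos 0.0 0.1259 F [ 0.3 -0.5 -4. ] 30.9
0 0.125 pos -0.0 0.1249 F [ 0.1 -0.4 -4. ] 31.1
0 0.124 pos -0.0 0.1247 F [-3.4  0.1  3.9] 31.4
seated
```

It seated at TCP z = 0.1247 (predicted 0.1246) with no side force on the way down. I'll release, retreat and check.

```bash
python3 - <<'E'
from push import *
import push; push.A=att(-2.9,0)
arm.release();arm.wait(.2);print(arm.current_gripper_width(),arm.current_force())
at(0,.27,.12)
arm.move_to([.42,.15,.3],att(-2.9,0));print(arm.current_clock())
t=arm.grab_frame("top");s=arm.grab_frame("scene");c=arm.calibration("top")
cv2.imwrite("pics/t6.png",t);cv2.imwrite("pics/s6.png",s)
[print("box",*r) for r in rects(t,c,.103,(150,160,150),(232,)*3)]
[print("w163",*r) for r in rects(t,c,.163,(235,)*3,(255,)*3)]
a=cv2.resize(t[110:230,265:455],(608,384),interpolation=cv2.INTER_CUBIC);b=cv2.resize(s[180:380,225:365],(180,257))
b=cv2.copyMakeBorder(b,0,127,0,0,cv2.BORDER_CONSTANT);cv2.imwrite("pics/c6.png",np.hstack([a,b]))
E
```

```text
0.9973674928187602 [ 0.47261373 -0.81592137  0.01957728]
0 0.27 pos 0.1 0.2691 F [-0.3  0.4  0.1] 33.4
34.625
box [395. 169.] 587.5 -178.9 109.3 30.8 -2.7
box [401. 172.] 588.2 -176.4 143.4 56.4 -3.1
box [331. 165.] 596.6 -57.0 143.4 60.6 -3.2
box [450.  68.] 787.9 -293.3 144.0 51.8 28.8
w163 [105. 197.] 529.3 349.3 103.5 65.4 -0.2
w163 [419. 167.] 583.9 -198.3 114.7 24.1 -3.1
w163 [372. 161.] 593.9 -117.4 105.5 38.2 -1.3
w163 [306. 161.] 593.7 -1.5 114.3 24.1 -3.0
```

View pics/c6.png

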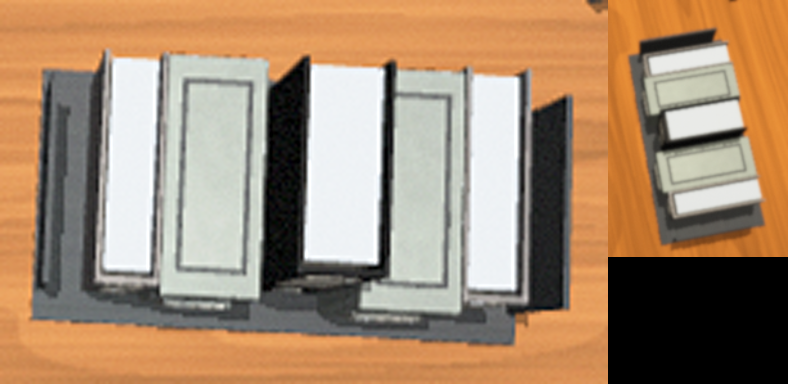

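The top view shows the binder upright between the two boxes, in line with them. Its pages are centred at (0.594, -0.117) at the expected seated height. The boxes and the thick binder are where they should be.

```bash
python3 -c "
from plant import arm
print(arm.current_force(),arm.hand_in(),arm.current_clock())"
```

```text
the job is handed in; nothing more can be done
the job is handed in; nothing more can be done
```

The slim binder now stands upright on the rack's base between the two card-index boxes, and the job is handed in. The clock read about 34.6 s at the last check.

- **Spreading the boxes:** I pushed each box low with the shut fingers, using no more than about 3 N. The first pass left a gap of about 52 mm, so I pushed again to about 58 mm.
- **Placing the binder:** I gripped the slim binder near its top, turned it into line and lowered it in. It met no side force, touched down at TCP z 0.1247 against a predicted 0.1246, and only then did I release it.

**Last checks:**
- **Binder:** The top view put the binder's pages at about (0.594, -0.117) m, where I aimed. The scene view showed it standing between the boxes.
- **Boxes:** Both boxes stood upright at a yaw of about -3°.
- **Thick binder:** It shifted less than 1 mm in x and about 3 mm in y between readings. I worked those out at assumed heights of 163 mm and 155 mm, so I take the y difference as error. The robot never touched it.

**Readings that disagreed:**
- **Box yaw:** One reading with the arm in view put the left box at -0.9°. The clear views gave -2.7° to -3.2°, so I took it as a mask error.
- **Binder yaw:** The final picture gave -1.3° from the page mask, but the gripper set it down at -2.9°. The binder may therefore be off line by up to about 1.5°, though I think this is also mask error.

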